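# Rake the pressing blocks under the sleeve board into their tray

### The arm

A 6-joint arm with a two-finger parallel gripper is mounted at the origin on the work surface. World frame = base frame: x ahead of the robot, y to its left, z up, the work surface at z = 0. Lengths are in m, angles in rad, forces in N, time in s.
With the tool pointing down it reaches from about 0.325 to 0.925 m from the base axis. Payload 3.1 kg.
Tool frame: the origin (TCP) lies at the very end of the fingers, on their centre line; the grasp point (between the pads) lies 19 mm behind it (ctrl.pinch_z is the distance from the TCP to the grasp point, in m); z points along the fingers, y is the line along which they close (so a half turn about z gives the same grasp; the last joint's range is limited). The gripper opens to 85 mm and grips with 20 to 120 N. Pads are 22 mm wide; open, the fingers measure 114 mm over their backs; the gripper's body (76 mm by 85 mm) begins 54 mm behind the grasp point. The pads swing forward as they close: fully open they stand 13 mm farther back than shut.
Start: joints at [-1.249, 0.217, 1.613, -0, 1.311, -0.112], TCP at [0.263, -0.567, 0.231] pointing down, gripper open.
Joint ranges: [-2.75, 2.75], [-0.78, 2.1], [0.31, 2.55], [-1.13, 4.27], [0.13, 2.63], [-2.58, 2.58]. Speed limits (rad/s): [2.79, 2.79, 3.14, 3.14, 3.14, 3.14].

### API

Orientations are given as a unit quaternion [x, y, z, w].
In Python, from rig import ctrl, read_camera gives the robot as it stands.
- The arm moves only by the tool drive_tool, never from a script. Its argument "rows" is a list of rows, each an object with "xyz": the shift along the world's x, y, z in mm, a list of three; "yaw": the turn about the world's z in rad. A call has 1 to 12 rows; each row shifts and turns the commanded pose from where the row before left it; what a row does not reach is not made up. A row lasts 1/8 s, in which the tool goes at most 62.5 mm and 10.7 degrees, less where a joint would pass 70% of its speed; a pose out of reach is approached as far as the arm can. A call with a gripper value outside its range is refused whole. "hand" is the gripper's target within -1 to 1 (shut at 1, half-way at 0, fully open at -1), set as the call begins (left out, the last holds). The fingers move at their own pace and stop on an object; "squeeze" is the grip in N (left out, the last holds). Time passes only in rows, so rows that do not move let the fingers close. It gives the time, the measured TCP pose, the force, the opening and the grip force at its end, in the units of the state.
- ctrl.read_state(): the state, without advancing time (a new reading comes with each control period).
- read_camera(name): name is "scene" or "top" or "wrist"; returns a dict with "image" (384x512x3 uint8, red, green, blue), "range_z" (384x512 float32, m along the optical axis (not along the pixel's ray), 0 where there is no reading), "vertical_fov" (degrees; the focal length in pixels is half the picture's height over the tangent of half this angle, whatever the lens; pixels are square), "cx", "cy" (the principal point, pixels), "k1" (the pictures are not rectified: a ray, as slopes to the right and down, at radius r is drawn at 1 + k1 r^2 times it, then the intrinsics apply), "pose" (4x4, takes a point from camera to world coordinates). Camera axes: x right, y up, looking along -z (the intrinsics and any distortion apply to the point x, -y, -z); pixel columns grow to the right and rows downward; lengths in m; the calibration is good to about 2 mm. A picture is of the moment at which its call begins.
- ctrl.finish_job(): hands the job in; it is judged then, once.
The state is a dict: "time_s": time; "q": joint angles; "dq": joint speeds; "effort": joint torques, N m; "ee_pos": TCP position; "eef_rot": TCP orientation; "contact_force": force on the tool from outside, world axes, zero at the start; "torque": the same for the moment, N m; "finger_gap": opening from 0.0 (shut) to 1.0 (fully open); "gripper_force": force on a finger pad.
Only numpy, scipy, OpenCV 4.12 (cv2) and the standard library are available. Lean on these libraries where they do the work, as an engineer would, in place of code of your own. Each camera call takes 0.05 s, during which the arm holds its last target. There are 200 camera calls.

### The job

Three loose wooden pressing blocks lie on the pressing table beside the raised sleeve board and belong in the three-sided tray on the board's other side. Draw the wooden rake straight out of its steel sheath by its neck, lay it down and let go, then take it again by the end of its handle and push all three blocks with it under the sleeve board until they are wholly inside the tray. Touch the blocks only with the rake, do not disturb the thread cone, chalk tin or spray bottle, and finally draw the rake back out from under the board and leave it lying level on the table on the side where the blocks started.

Things in the scene. Friction and masses are not known exactly. Their poses are not given: they have to be found in the camera images.
- rake: Pale wooden rake, 180 g, rests level. Origin: table level, under the head's middle; x along the handle from butt to head (pushing direction), z up. Head: upright blade 14 thick (x -7 to 7), 165 wide (y), 45 mm high, 12 mm wings at its ends reach to x 30. Handle: bar 22 x 22, axis 31 mm up, x -7 to -190. A foot 12 mm wide at x -162 to -190 carries the butt. In the sheath only x > -85 is bare.
- rake_neck (a point): Point on the axis of the rake's handle 45 mm behind the head's middle, the middle of the bare neck while the rake is in its sheath, 31 mm above the rake's underside.
- rake_butt (a point): Point on the axis of the rake's handle 175 mm behind the head's middle, 15 mm from the handle's end, 31 mm above the rake's underside. Held here (and not at the neck) the rake reaches right under the sleeve board.
- sheath: Steel sheath fixed to the table: tunnel 110 long, 42 wide, 56 mm high; inside 34 wide, 51 mm high; open at both ends, closed above. Origin: table level, under its middle; x along the tunnel towards the rake's head. The rake's origin starts 140 mm ahead (+x); the handle must be drawn 110 mm or more along +x before it can be lifted.
- sleeve_board: Padded sleeve board fixed to the table: level arm 80 wide (y -40 to 40), 470 mm long (x -140 to 330), underside 80 and top 110 mm above the table, on a post at x 285 to 315. Origin: table level, under its centre line, mid-lane. z up. Block middles start at y +70 to +170, x -50 to 50; the tray's mouth is at y -50. Push along -y, near x = 0.
- tray: Three-sided plywood tray without a floor, fixed to the table. Origin: middle of its open mouth, on the table. It extends to its -y: inside 220 mm wide (x -110 to 110), 170 mm deep (y 0 to -170); walls 10 mm thick, 40 mm high. The mouth looks to its +y, towards the sleeve board.
- block_long: Brown wooden pressing block 70 x 36 x 28 mm (x, y, z), 55 g, origin at the middle of its underside.
- block_short: Brown wooden pressing block 60 x 40 x 28 mm (x, y, z), 55 g, origin at the middle of its underside.
- block_round: Brown round wooden pressing block, 60 mm across, 28 mm high, 60 g, origin at the middle of its underside.
- thread_cone: Bystander: white cone of thread, 64 mm across the foot, 110 mm high; origin under its middle.
- chalk_tin: Bystander: flat metal tin, 68 mm across, 25 mm high; origin under its middle.
- spray_bottle: Bystander: white water bottle, 68 mm across, 170 mm high; origin under its middle.
Mind the look-alikes: they are no part of the job. What is shaped like the sheath but green, orange or red is not meant.

How it is judged:
On the way, in this order (a step that is already met when the one before it is completed fails the run):
1. the rake is held and drawn wholly out of its sheath (x of rake_butt in the frame of sheath above 0.06 m and contact force between the fingers and rake above 1 N), for 0.1 s.
2. the rake has been laid down level on the table and let go (contact force between the fingers and rake below 0.1 N and height (world z) of rake below 0.008 m and angle between rake's own z axis and vertical below 0.08 rad and linear speed of rake below 0.03 m/s), for 0.2 s.
3. the rake, held again, has its head right through under the sleeve board (contact force between the fingers and rake above 1 N and y of rake in the frame of sleeve_board below -0.03 m), for 0.1 s.
At the end, for the whole second after the job is handed in: All three blocks rest inside the tray (middles at least 15 mm past its mouth, between its walls); the rake lies released and level on the table (within 0.08 rad), its head's middle at least 55 mm from the sleeve board's centre line on the side where the blocks started; everything is at rest (x of block_long in the frame of tray between -0.105 and 0.105 m and y of block_long in the frame of tray between -0.17 and -0.015 m and height (world z) of each of block_long, block_short, block_round below 0.05 m and linear speed of each of block_long, block_short, block_round, rake below 0.02 m/s and x of block_short in the frame of tray between -0.105 and 0.105 m and y of block_short in the frame of tray between -0.17 and -0.015 m and x of block_round in the frame of tray between -0.105 and 0.105 m and y of block_round in the frame of tray between -0.17 and -0.015 m and y of rake in the frame of sleeve_board above 0.055 m and height (world z) of rake below 0.008 m and angle between rake's own z axis and vertical below 0.08 rad and contact force between the fingers and rake below 0.1 N); the robot touches nothing.
It fails at once if a block is touched by the gripper or arm (contact force between any of the arm, the fingers and block_long above 1 N or contact force between any of the arm, the fingers and block_short above 1 N or contact force between any of the arm, the fingers and block_round above 1 N).
It fails at once if a bystander is moved more than 20 mm (distance of any of thread_cone, chalk_tin, spray_bottle from where it was at the start of the episode above 0.02 m).
It also fails if it takes over 51 s, if anything falls off the work surface, if the arm or the gripper's body presses on something with over 40 N, if the wrist force passes 120 N, or if a joint passes its speed limit or range.

## Working session

There is one attempt and no reset: what is moved stays moved. The work goes in short steps, Python scripts to look and compute and a tool call to move; the robot and the scene stay as the last step left them, time stands still between calls to the robot, and variables do not carry over. Pictures are saved under pics/ and viewed, at most 12 in all, crops included, and the job is handed in when it is done.

Besides the shell and the picture viewer there is one more tool, called after "Emit:" as name([rows], argument=value, ...), one row to a line, values as JSON. drive_tool: Moves the arm, as the interface text tells. Its arguments: {"type":"object","properties":{"rows":{"type":"array","items":{"type":"object","properties":{"xyz":{"type":"array","items":{"type":"number"}},"yaw":{"type":"number"}}}},"hand":{"type":"number"},"squeeze":{"type":"number"}},"required":["rows"]}

```bash
mkdir -p pics && cat > h.py <<'E'
import numpy as np, cv2
from rig import ctrl, read_camera
def cam(n):
    c=read_camera(n); h=c["image"].shape[0]
    c["f"]=h/2/np.tan(np.radians(c["vertical_fov"])/2); return c
def rays(c,px):
    px=np.asarray(px,float).reshape(-1,1,2); K=np.array([[c["f"],0,c["cx"]],[0,c["f"],c["cy"]],[0,0,1]])
    p=cv2.undistortPoints(px,K,np.array([c["k1"],0,0,0,0.]))[:,0]
    return np.c_[p[:,0],-p[:,1],-np.ones(len(p))]
def world(c,px):  # by depth
    d=rays(c,px); px=np.asarray(px,int).reshape(-1,2); z=c["range_z"][px[:,1],px[:,0]]
    return (d*z[:,None])@c["pose"][:3,:3].T+c["pose"][:3,3]
def plane(c,px,z):
    d=rays(c,px)@c["pose"][:3,:3].T; o=c["pose"][:3,3]
    return o+d*((z-o[2])/d[:,2])[:,None]
def save(c,n): cv2.imwrite("pics/"+n,c["image"][:,:,::-1])
E
python3 - <<'E'
from h import *
import pickle
for n in("scene","top"):
    c=cam(n); cv2.imwrite(f"pics/{n}0.png",cv2.resize(c["image"][:,:,::-1],(800,600),interpolation=cv2.INTER_CUBIC)); pickle.dump(c,open(n+"0.pkl","wb"))
    print(n,c["f"],c["cx"],c["cy"],c["k1"],c["pose"].round(3).tolist())
s=ctrl.read_state();print(s["time_s"],s["ee_pos"],s["eef_rot"])
E
```

```text
scene 358.83693642073223 248.4496901068656 188.41627194443487 0.028431762516227657 [[-0.566, -0.549, 0.615, 1.204], [0.824, -0.371, 0.427, 0.452], [-0.006, 0.749, 0.662, 0.746], [0.0, 0.0, 0.0, 1.0]]
top 349.95435210763804 258.2984092253122 191.01423246674366 -0.05093464414515277 [[0.028, 0.982, -0.187, 0.372], [-1.0, 0.026, -0.014, 0.024], [-0.009, 0.187, 0.982, 0.987], [0.0, 0.0, 0.0, 1.0]]
0.1 [ 0.26246674 -0.56635279  0.23006833] [ 9.76574591e-01  2.15176124e-01 -1.07273939e-04 -1.13676792e-03]
```

View pics/top0.png

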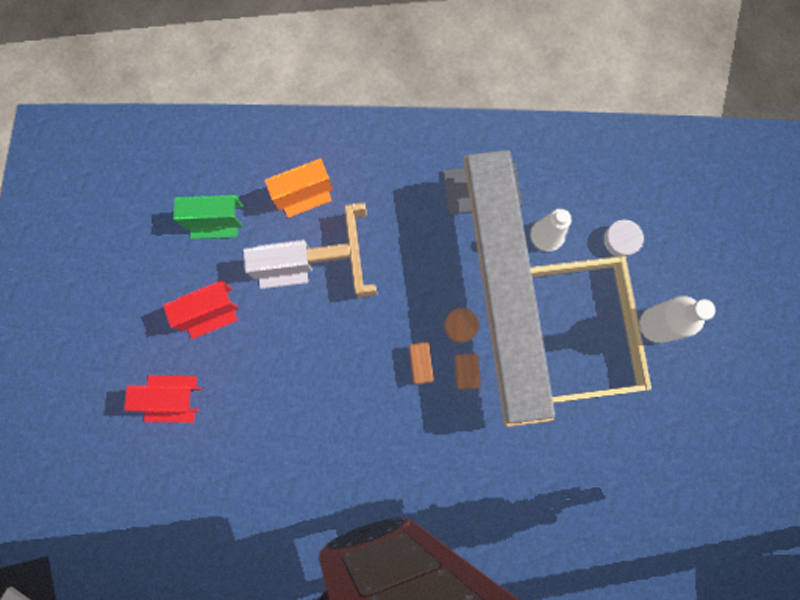

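View pics/scene0.png

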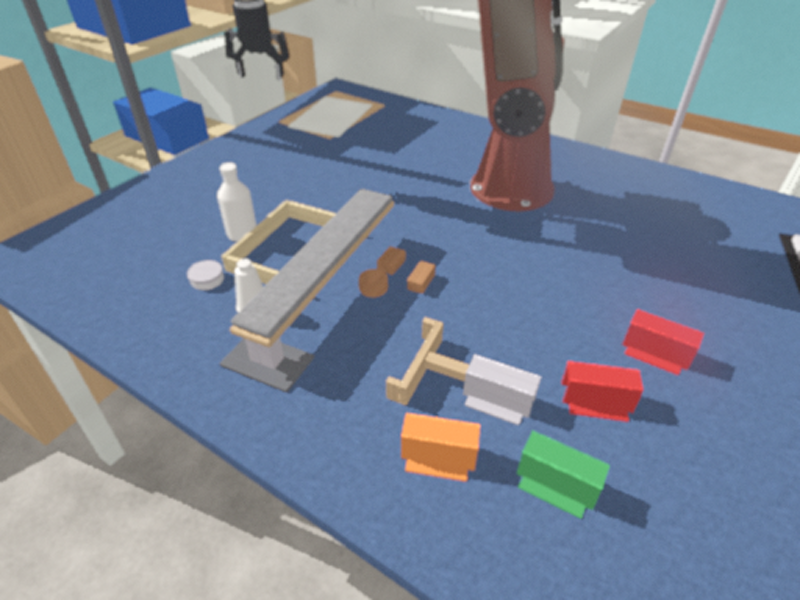

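The top view shows the grey sheath at (277,260) and the rake head running from (352,207) to (362,295). The blocks are at (462,325), (421,363) and (468,371). The board runs from (490,155) to (530,420), and the tray is to its right. The cone, tin and bottle are at (550,235), (624,237) and (680,318). I'll enlarge the rake and block area.

```bash
python3 - <<'E'
from h import *
import pickle
c=pickle.load(open("top0.pkl","rb")); im=c["image"][:,:,::-1]
cr=im[120:270,145:345]; cv2.imwrite("pics/crop.png",cv2.resize(cr,None,fx=4,fy=4,interpolation=cv2.INTER_CUBIC))
P=lambda l:[(x/1.5625,y/1.5625) for x,y in l]
np.set_printoptions(suppress=True,precision=4)
print("board top",plane(c,P([(466,157),(510,151),(553,418),(507,424)]),.11))
print("depths: board",world(c,P([(490,200),(520,350)])))
print("tray walls tops",plane(c,P([(625,262),(646,388),(555,401),(532,271)]),.04))
print("bystanders",world(c,P([(562,215),(624,235),(706,309)])))
print("sheath",plane(c,P([(245,247),(305,242),(310,265),(246,271)]),.056),world(c,P([(277,256)])))
print("neck,head",world(c,P([(320,256),(340,252),(355,250)])))
print("blocks",world(c,P([(461,325),(420,363),(468,371)])))
E
```

```text
board top [[ 0.7893 -0.0644  0.11  ]
 [ 0.8026 -0.1405  0.11  ]
 [ 0.3531 -0.2041  0.11  ]
 [ 0.3422 -0.1315  0.11  ]]
depths: board [[ 0.712  -0.1054  0.1098]
 [ 0.459  -0.1528  0.1104]]
tray walls tops [[ 0.6287 -0.3583  0.04  ]
 [ 0.4056 -0.3847  0.04  ]
 [ 0.3802 -0.2262  0.04  ]
 [ 0.6075 -0.1902  0.04  ]]
bystanders [[ 0.6888 -0.2271  0.1094]
 [ 0.684  -0.3651  0.0254]
 [ 0.5224 -0.428   0.1709]]
sheath [[0.6345 0.3216 0.056 ]
 [0.6461 0.2148 0.056 ]
 [0.6043 0.2033 0.056 ]
 [0.5907 0.3161 0.056 ]] [[0.6201 0.2638 0.0528]]
neck,head [[0.6258 0.1897 0.0384]
 [0.633  0.1535 0.0423]
 [0.6363 0.1263 0.046 ]]
blocks [[ 0.5092 -0.0657  0.0253]
 [ 0.44    0.0056  0.0279]
 [ 0.4283 -0.0784  0.0273]]
```

View pics/crop.png

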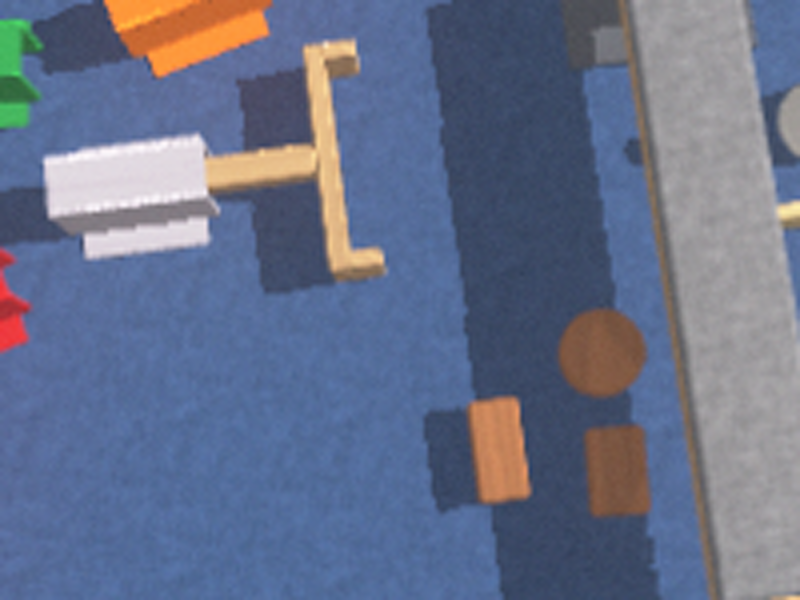

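The crop shows the rake blade ends at about (316,45) and (341,272), and the neck between x=205 and x=315. The blocks are at (602,352), (500,450) and (618,470), and the sheath top spans (45,157) to (212,200).

```bash
python3 - <<'E'
from h import *
import pickle
c=pickle.load(open("top0.pkl","rb"))
P=lambda l:[(144.6+x/4,119.6+y/4) for x,y in l]
np.set_printoptions(suppress=True,precision=4)
h=plane(c,P([(305,47),(330,277),(345,253),(316,153),(327,42),(317,71)]),.045); print("head",h)
n=plane(c,P([(207,156),(313,147),(211,183),(316,174)]),.042);print("neck edges",n)
for a,b in((0,1),(2,3)): d=n[b]-n[a];print("ang",np.arctan2(d[1],d[0]))
d=h[1]-h[0];print("head ang",np.arctan2(d[1],d[0])+0)
print("blocks",plane(c,P([(602,352)]),.028))
print("long corners",plane(c,P([(470,402),(517,397),(529,496),(483,503)]),.028))
print("short corners",plane(c,P([(586,430),(645,427),(650,512),(594,517)]),.028))
print("wing tips",plane(c,P([(355,42),(384,253),(385,272)]),.045))
print("sheath front",plane(c,P([(200,135),(210,197),(45,157),(50,218)]),.056))
# scene view check of heights
c=pickle.load(open("scene0.pkl","rb"));Q=lambda l:[(x/1.5625,y/1.5625) for x,y in l]
print("scene",world(c,Q([(445,366),(455,369),(433,345),(373,280),(422,272),(395,260),(505,375)])))
E
```

```text
head [[0.7205 0.1483 0.045 ]
 [0.5546 0.123  0.045 ]
 [0.5717 0.1134 0.045 ]
 [0.6426 0.1368 0.045 ]
 [0.7246 0.1328 0.045 ]
 [0.7028 0.1389 0.045 ]]
neck edges [[0.6395 0.2137 0.042 ]
 [0.6478 0.1394 0.042 ]
 [0.62   0.2097 0.042 ]
 [0.6282 0.1364 0.042 ]]
ang -1.4592300641367622
ang -1.4582678359582355
head ang -2.990297467209668
blocks [[ 0.51   -0.0656  0.028 ]]
long corners [[ 0.4729  0.0247  0.028 ]
 [ 0.4772 -0.0075  0.028 ]
 [ 0.41   -0.017   0.028 ]
 [ 0.4045  0.0141  0.028 ]]
short corners [[ 0.4558 -0.0551  0.028 ]
 [ 0.4589 -0.0955  0.028 ]
 [ 0.4014 -0.0991  0.028 ]
 [ 0.3971 -0.0612  0.028 ]]
wing tips [[0.7251 0.1129 0.045 ]
 [0.5724 0.0865 0.045 ]
 [0.5591 0.0854 0.045 ]]
sheath front [[0.6505 0.2168 0.056 ]
 [0.6063 0.207  0.056 ]
 [0.6322 0.324  0.056 ]
 [0.5888 0.3169 0.056 ]]
scene [[ 0.6436  0.1768  0.041 ]
 [ 0.6422  0.1946  0.0437]
 [ 0.6073  0.1323  0.0332]
 [ 0.5156 -0.0622  0.0256]
 [ 0.4413  0.0067  0.0275]
 [ 0.4398 -0.0602  0.028 ]
 [ 0.6173  0.2707  0.0549]]
```

Emit:
drive_tool([
  {"xyz":[25,49,3],"yaw":0.0855},
  {"xyz":[25,49,3],"yaw":0.0855},
  {"xyz":[25,49,3],"yaw":0.0855},
  {"xyz":[25,49,3],"yaw":0.0855},
  {"xyz":[25,49,3],"yaw":0.0855},
  {"xyz":[25,49,3],"yaw":0.0855},
  {"xyz":[25,49,3],"yaw":0.0855},
  {"xyz":[25,49,3],"yaw":0.0855},
], hand=-1)

```text
time_s: 1.1
ee_pos: [0.463, -0.1733, 0.255]
eef_rot: [0.847, 0.531, -0.0, -0.0]
contact_force: [0.3, -1.0, -0.1]
finger_gap: 1.001
gripper_force: 0.0
```

Emit:
drive_tool([
  {"xyz":[24,50,0],"yaw":0.0855},
  {"xyz":[24,50,0],"yaw":0.0855},
  {"xyz":[24,50,0],"yaw":0.0855},
  {"xyz":[24,50,-10],"yaw":0.0855},
  {"xyz":[24,50,-15],"yaw":0.0855},
  {"xyz":[24,50,-30],"yaw":0.0855},
  {"xyz":[25,47,-30],"yaw":0.0855},
  {"xyz":[0,0,0],"yaw":0},
])

```text
time_s: 2.1
ee_pos: [0.629, 0.1742, 0.1646]
eef_rot: [0.652, 0.758, -0.003, -0.003]
contact_force: [-0.8, -0.6, -0.1]
finger_gap: 1.0
gripper_force: 0.0
```

```bash
python3 - <<'E'
from h import *
import pickle
c=cam("wrist"); pickle.dump(c,open("w1.pkl","wb")); save(c,"w1.png")
s=ctrl.read_state();print(s["time_s"],s["ee_pos"],s["eef_rot"],s["q"])
E
```

```text
2.15 [0.62971753 0.17248751 0.16702789] [ 0.6529716   0.75737569 -0.0025629  -0.00189596] [ 1.60122744e-01  3.35869473e-01  1.59104376e+00 -4.22173047e-04
  1.22104303e+00  1.24837866e-02]
```

View pics/w1.png

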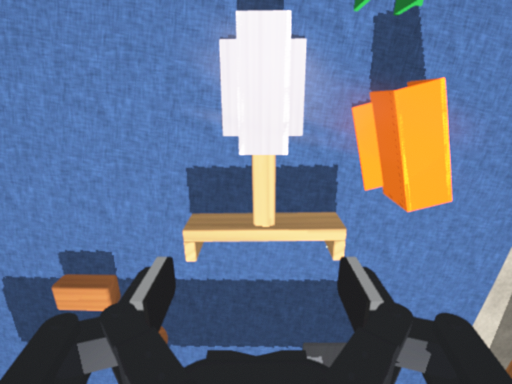

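The wrist view shows the sheath at (263,85), the neck centred at x≈263 (rows 155–225), the blade top at rows 213–228, and the wings at (193,250) and (338,248).

```bash
python3 - <<'E'
from h import *
import pickle
np.set_printoptions(suppress=True,precision=4)
c=pickle.load(open("w1.pkl","rb"))
n=plane(c,[(263,158),(264,222)],.042);print("neck",n);d=n[1]-n[0];print(np.arctan2(d[1],d[0]))
h=plane(c,[(184,229),(345,228),(188,214),(342,213)],.045);print("head",h);d=h[1]-h[0];print(np.arctan2(d[1],d[0]))
s=plane(c,[(236,11),(290,11),(240,154),(288,154)],.056);print("sheath",s)
print(world(c,[(263,190),(263,100),(240,222),(95,283)]))
for k in(0,1): d=s[2+k]-s[k];print(np.arctan2(d[1],d[0]))
# blocks from top image by colour
t=pickle.load(open("top0.pkl","rb"));im=t["image"].astype(int)
m=((im[...,0]>im[...,2]+25)).astype(np.uint8);m[:,:250]=0;m[:190]=0;m[260:]=0;m[:,312:]=0
k,lab,st,ce=cv2.connectedComponentsWithStats(m)
for i in range(1,k):
    if st[i,4]>60:
        ys,xs=np.where(lab==i);w=plane(t,np.c_[xs,ys],.028)[:,:2]
        r=cv2.minAreaRect((w*1000).astype(np.float32));print(st[i],r)
E
```

```text
neck [[0.6287 0.2072 0.042 ]
 [0.6397 0.1437 0.042 ]]
-1.3984043387889502
head [[0.5616 0.1252 0.045 ]
 [0.7202 0.1507 0.045 ]
 [0.5644 0.142  0.045 ]
 [0.7133 0.1659 0.045 ]]
0.15974224277880789
sheath [[0.5901 0.3187 0.056 ]
 [0.6307 0.3247 0.056 ]
 [0.6076 0.2104 0.056 ]
 [0.6491 0.2167 0.056 ]]
[[0.6335 0.1765 0.0418]
 [0.6205 0.2577 0.0566]
 [0.616  0.1336 0.0276]
 [0.4565 0.0271 0.023 ]]
-1.4105222782293039
-1.4026497763999566
[285 198  21  21 355] ((508.99749755859375, -65.37812042236328), (55.77705764770508, 55.585201263427734), 1.4801748991012573)
[262 219  16  27 337] ((440.97296142578125, 4.665567398071289), (70.54420471191406, 35.342872619628906), 8.708348274230957)
[291 227  16  22 305] ((428.6136779785156, -76.2055892944336), (57.99014663696289, 38.69410705566406), 5.428452014923096)
```

Emit:
drive_tool([
  {"xyz":[2,1,-30],"yaw":0.016},
  {"xyz":[0,0,-40],"yaw":0},
  {"xyz":[0,0,-40],"yaw":0},
  {"xyz":[0,0,-32],"yaw":0},
  {"xyz":[0,0,-15],"yaw":0},
  {"xyz":[0,0,0],"yaw":0},
  {"xyz":[0,0,0],"yaw":0},
])

```text
time_s: 3.02
ee_pos: [0.6353, 0.1723, 0.0159]
eef_rot: [0.648, 0.762, 0.001, 0.001]
contact_force: [1.0, -0.2, -0.5]
finger_gap: 1.002
gripper_force: 0.0
```

Emit:
drive_tool([
  {"xyz":[0,0,0],"yaw":0},
  {"xyz":[0,0,0],"yaw":0},
  {"xyz":[0,0,0],"yaw":0},
  {"xyz":[0,0,0],"yaw":0},
  {"xyz":[0,0,0],"yaw":0},
  {"xyz":[0,0,0],"yaw":0},
], hand=1, squeeze=50)

```text
time_s: 3.78
ee_pos: [0.6341, 0.1726, 0.0141]
eef_rot: [0.648, 0.762, 0.001, 0.0]
contact_force: [-0.1, 0.2, 2.4]
finger_gap: 0.247
gripper_force: 49.7
```

Emit:
drive_tool([
  {"xyz":[1,-6,1],"yaw":0},
  {"xyz":[2.5,-15.4,0],"yaw":0},
  {"xyz":[2.5,-15.4,0],"yaw":0},
  {"xyz":[2.5,-15.4,0],"yaw":0},
  {"xyz":[2.5,-15.4,0],"yaw":0},
  {"xyz":[2.5,-15.4,0],"yaw":0},
  {"xyz":[2.5,-15.4,0],"yaw":0},
  {"xyz":[2.5,-15.4,0],"yaw":0},
  {"xyz":[2,-10,0],"yaw":0},
  {"xyz":[0,0,0],"yaw":0},
])

```text
time_s: 5.03
ee_pos: [0.6542, 0.0478, 0.0145]
eef_rot: [0.648, 0.761, 0.0, 0.0]
contact_force: [-1.1, -0.3, -2.5]
finger_gap: 0.25
gripper_force: 49.1
```

```bash
python3 - <<'E'
from h import *
c=cam("top"); cv2.imwrite("pics/t2.png",cv2.resize(c["image"][90:290,100:340,::-1],None,fx=3,fy=3,interpolation=cv2.INTER_CUBIC))
s=ctrl.read_state();print(s["time_s"],s["ee_pos"],s["contact_force"],s["gripper_force"])
E
```

```text
5.075 [0.65397561 0.04837853 0.01447818] [-1.08445585 -0.50953814 -1.80731198] 49.123849868774414
```

View pics/t2.png

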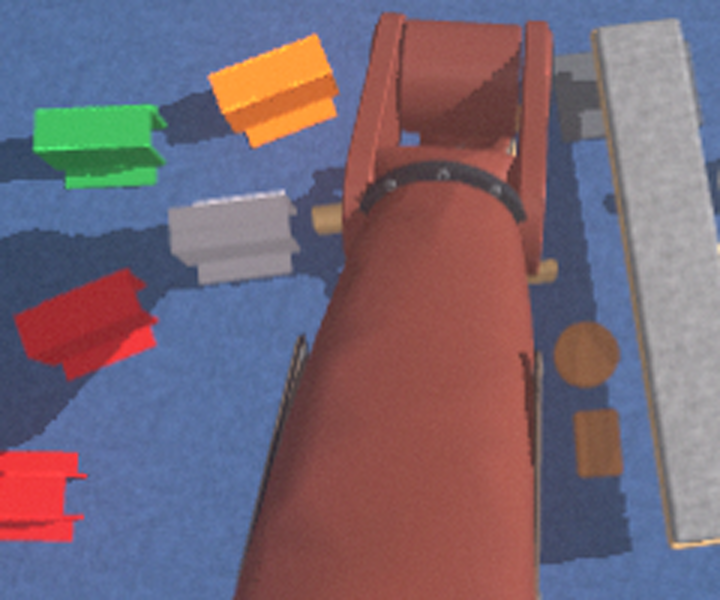

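Emit:
drive_tool([
  {"xyz":[0,0,25],"yaw":0},
  {"xyz":[0,0,30],"yaw":0},
  {"xyz":[-15,0,20],"yaw":0},
  {"xyz":[-35,0,0],"yaw":0},
  {"xyz":[-40,10,0],"yaw":0},
  {"xyz":[-40,20,0],"yaw":-0.015},
  {"xyz":[-40,23,0],"yaw":0},
  {"xyz":[-30,15,0],"yaw":0},
  {"xyz":[-15,8,0],"yaw":0},
  {"xyz":[0,0,-30],"yaw":0},
  {"xyz":[0,0,-20],"yaw":0},
  {"xyz":[0,0,0],"yaw":0},
])

```text
time_s: 6.58
ee_pos: [0.4379, 0.1246, 0.0384]
eef_rot: [0.653, 0.757, -0.001, -0.001]
contact_force: [-1.1, 0.2, -1.8]
finger_gap: 0.249
gripper_force: 49.2
```

```bash
python3 - <<'E'
from h import *
import pickle
c=cam("wrist"); pickle.dump(c,open("w2.pkl","wb")); save(c,"w2.png")
s=ctrl.read_state();print(s["time_s"],s["ee_pos"],s["contact_force"],s["gripper_force"])
E
```

```text
6.625 [0.43905008 0.12471152 0.03937296] [-0.23950628  0.61094529 -1.27061934] 49.21606957912445
```

View pics/w2.png

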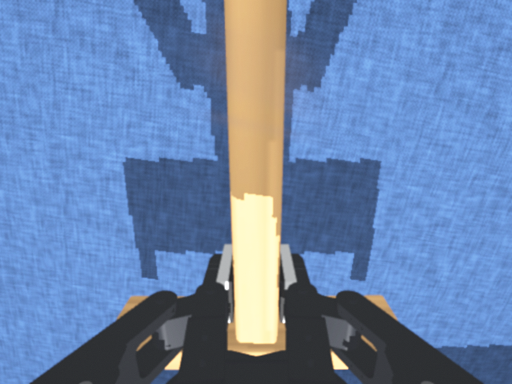

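The wrist view shows the handle running straight up the picture at x≈256, centred between the fingers. The rake is level, so I'll lower it.

Emit:
drive_tool([
  {"xyz":[0,0,-15],"yaw":0},
  {"xyz":[0,0,-8],"yaw":0},
  {"xyz":[0,0,-3],"yaw":0},
  {"xyz":[0,0,0],"yaw":0},
])

```text
time_s: 7.12
ee_pos: [0.4387, 0.1245, 0.0141]
eef_rot: [0.653, 0.757, -0.001, -0.001]
contact_force: [-3.2, -0.3, 5.1]
finger_gap: 0.245
gripper_force: 50.3
```

Emit:
drive_tool([
  {"xyz":[0,0,0],"yaw":0},
  {"xyz":[0,0,0],"yaw":0},
  {"xyz":[0,0,0],"yaw":0},
  {"xyz":[0,0,0],"yaw":0},
  {"xyz":[0,0,0],"yaw":0},
  {"xyz":[0,0,0],"yaw":0},
  {"xyz":[0,0,30],"yaw":0},
  {"xyz":[-2,15,45],"yaw":0},
  {"xyz":[-9,55,10],"yaw":0},
  {"xyz":[-9,55,0],"yaw":0},
  {"xyz":[0,0,30],"yaw":0},
  {"xyz":[0,0,0],"yaw":0},
], hand=-1)

```text
time_s: 8.62
ee_pos: [0.4208, 0.2512, 0.1308]
eef_rot: [0.653, 0.758, 0.002, 0.001]
contact_force: [-0.4, 0.7, -1.1]
finger_gap: 1.001
gripper_force: 0.0
```

```bash
python3 - <<'E'
from h import *
import pickle
c=cam("wrist"); pickle.dump(c,open("w3.pkl","wb")); save(c,"w3.png")
s=ctrl.read_state();print(s["time_s"],s["ee_pos"],s["eef_rot"])
E
```

```text
8.675 [0.4197631  0.2501511  0.12930928] [6.53244569e-01 7.57145908e-01 1.10563578e-03 6.20179472e-04]
```

View pics/w3.png

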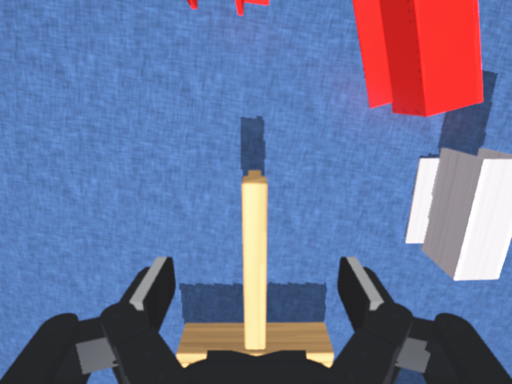

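The rake lies straight with the butt end's top at (254,178) and the blade at row ~345, and the tool is in line with it. I'll compute the butt point.

```bash
python3 - <<'E'
from h import *
import pickle
c=pickle.load(open("w3.pkl","rb"))
n=plane(c,[(255,182),(255,340)],.042);print(n);d=n[1]-n[0];print(np.arctan2(d[1],d[0])); e=d/np.linalg.norm(d)
print("butt",n[0]+.015*e, world(c,[(255,200)]))
c=cam("top"); cv2.imwrite("pics/t3.png",cv2.resize(c["image"][120:290,180:440,::-1],None,fx=3,fy=3,interpolation=cv2.INTER_CUBIC)); pickle.dump(c,open("t3.pkl","wb"))
E
```

```text
[[0.41682386 0.27004213 0.042     ]
 [0.44140345 0.10328362 0.042     ]]
-1.4244537207444046
butt [0.41901117 0.25520246 0.042     ] [[0.4190302  0.25504602 0.04391905]]
```

View pics/t3.png

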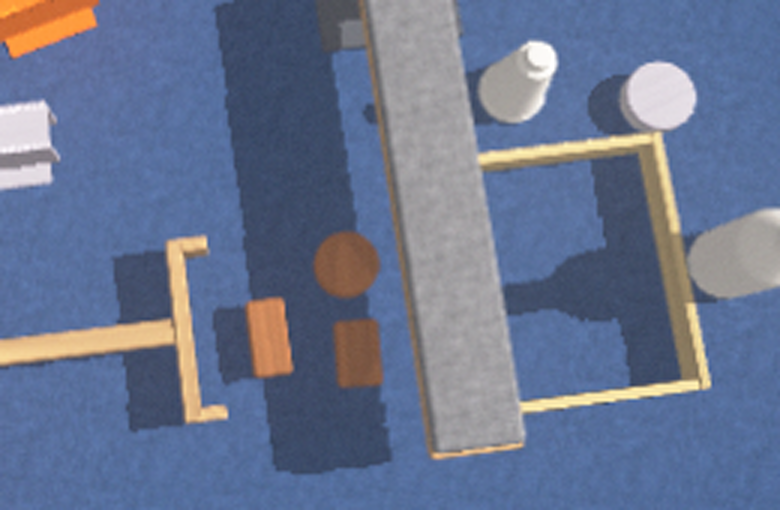

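This view shows the rake head from (175,243) to (195,420), with long at (270,337), round at (347,265) and short at (358,352). The board's left edge runs (368,10) to (432,455), and the tray's back wall runs (648,140) to (700,385).

```bash
python3 - <<'E'
from h import *
import pickle
np.set_printoptions(suppress=True,precision=4)
c=pickle.load(open("t3.pkl","rb"));P=lambda l:[(179.67+x/3,119.67+y/3) for x,y in l]
def F(w,a=.148):
    R=np.array([[np.cos(a),np.sin(a)],[-np.sin(a),np.cos(a)]]); return w[:,:2]@R.T
ang=lambda w:np.arctan2(w[0,1]-w[1,1],w[0,0]-w[1,0])
b=plane(c,P([(368,10),(432,455)]),.11);print("bL",ang(b),F(b));b=plane(c,P([(458,10),(523,445)]),.11);print("bR",ang(b),F(b))
w=plane(c,P([(168,243),(187,422),(207,236),(226,405),(185,258),(205,408)]),.045);print("rake back ends, wing outer tips, inner corners",ang(w[:2]),F(w))
w=plane(c,P([(640,150),(680,382),(482,166),(525,403)]),.04);print("tray inner tops",F(w))
print("blocks", F(np.array([[.5098,-.0655],[.441,.0047],[.4286,-.0765]])))
E
```

```text
bL 0.1400029792805607 [[ 0.7061 -0.1816]
 [ 0.3193 -0.1785]]
bR 0.1297669689526538 [[ 0.6965 -0.2608]
 [ 0.3179 -0.2539]]
rake back ends, wing outer tips, inner corners 0.14335600967053036 [[ 0.5311  0.0201]
 [ 0.37    0.0208]
 [ 0.5332 -0.0159]
 [ 0.3806 -0.0151]
 [ 0.5155  0.0062]
 [ 0.3802  0.0036]]
tray inner tops [[ 0.5657 -0.4263]
 [ 0.3503 -0.4217]
 [ 0.5684 -0.2765]
 [ 0.3497 -0.2796]]
blocks [[ 0.4946 -0.14  ]
 [ 0.4369 -0.0604]
 [ 0.4126 -0.1389]]
```

Emit:
drive_tool([
  {"xyz":[0,3,-30],"yaw":0},
  {"xyz":[0,0,-35],"yaw":0},
  {"xyz":[0,0,-30],"yaw":0},
  {"xyz":[0,0,-15],"yaw":0},
  {"xyz":[0,0,-5],"yaw":0},
  {"xyz":[0,0,0],"yaw":0},
  {"xyz":[0,0,0],"yaw":0},
])

```text
time_s: 9.6
ee_pos: [0.4202, 0.2531, 0.0147]
eef_rot: [0.654, 0.757, 0.001, 0.001]
contact_force: [-0.2, -0.3, -0.6]
finger_gap: 1.001
gripper_force: 0.0
```

Emit:
drive_tool([
  {"xyz":[0,0,0],"yaw":0},
  {"xyz":[0,0,0],"yaw":0},
  {"xyz":[0,0,0],"yaw":0},
  {"xyz":[0,0,0],"yaw":0},
  {"xyz":[0,0,0],"yaw":0},
  {"xyz":[0,0,0],"yaw":0},
], hand=1, squeeze=80)

```text
time_s: 10.35
ee_pos: [0.4194, 0.2529, 0.0139]
eef_rot: [0.653, 0.757, 0.0, 0.0]
contact_force: [0.2, -0.2, 4.4]
finger_gap: 0.246
gripper_force: 78.8
```

Emit:
drive_tool([
  {"xyz":[0.6,-4,0.5],"yaw":0},
  {"xyz":[1.5,-9.9,0],"yaw":0},
  {"xyz":[1.5,-9.9,0],"yaw":0},
  {"xyz":[1.5,-9.9,0],"yaw":0},
  {"xyz":[1.5,-9.9,0],"yaw":0},
  {"xyz":[1.5,-9.9,0],"yaw":0},
  {"xyz":[1.5,-9.9,0],"yaw":0},
  {"xyz":[1.5,-9.9,0],"yaw":0},
  {"xyz":[1.5,-9.9,0],"yaw":0},
  {"xyz":[1.5,-9.9,0],"yaw":0},
  {"xyz":[1.5,-9.9,0],"yaw":0},
  {"xyz":[0,0,0],"yaw":0},
])

```text
time_s: 11.85
ee_pos: [0.4346, 0.1487, 0.014]
eef_rot: [0.654, 0.757, -0.0, 0.0]
contact_force: [0.2, 0.2, -1.7]
finger_gap: 0.246
gripper_force: 78.2
```

```bash
python3 - <<'E'
from h import *
s=ctrl.read_state();print(s["time_s"],s["ee_pos"],s["eef_rot"],s["gripper_force"])
a=cam("top")["image"][150:300,240:440];b=cam("scene")["image"][100:250,130:330]
cv2.imwrite("pics/p1.png",cv2.resize(np.vstack([a,b])[:,:,::-1],None,fx=2,fy=2,interpolation=cv2.INTER_CUBIC))
E
```

```text
11.85 [0.4346332 0.1486664 0.0139581] [ 6.53789835e-01  7.56676091e-01 -3.48735786e-04  1.49024331e-04] 78.19679617881775
```

View pics/p1.png

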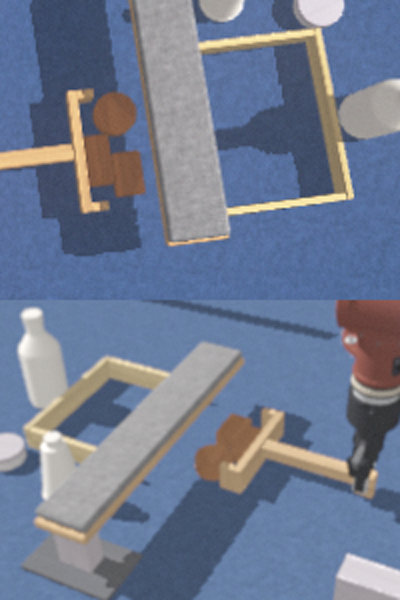

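The top half shows all three blocks gathered in front of the blade: round at (115,113), long at (97,160) and short at (128,173), all within the wings. I'll keep pushing.

Emit:
drive_tool([
  {"xyz":[1.5,-9.9,0],"yaw":0},
  {"xyz":[1.5,-9.9,0],"yaw":0},
  {"xyz":[1.5,-9.9,0],"yaw":0},
  {"xyz":[1.5,-9.9,0],"yaw":0},
  {"xyz":[1.5,-9.9,0],"yaw":0},
  {"xyz":[1.5,-9.9,0],"yaw":0},
  {"xyz":[1.5,-9.9,0],"yaw":0},
  {"xyz":[1.5,-9.9,0],"yaw":0},
  {"xyz":[1.5,-9.9,0],"yaw":0},
  {"xyz":[1.5,-9.9,0],"yaw":0},
  {"xyz":[1.5,-9.9,0],"yaw":0},
])

```text
time_s: 13.32
ee_pos: [0.4511, 0.0401, 0.014]
eef_rot: [0.653, 0.757, -0.0, -0.0]
contact_force: [-0.4, 1.9, -0.3]
finger_gap: 0.242
gripper_force: 78.2
```

Emit:
drive_tool([
  {"xyz":[1.5,-9.9,0],"yaw":0},
  {"xyz":[1.5,-9.9,0],"yaw":0},
  {"xyz":[1.5,-9.9,0],"yaw":0},
  {"xyz":[1.5,-9.9,0],"yaw":0},
  {"xyz":[1.5,-9.9,0],"yaw":0},
  {"xyz":[1.5,-9.9,0],"yaw":0},
  {"xyz":[1.5,-9.9,0],"yaw":0},
  {"xyz":[1.5,-9.9,0],"yaw":0},
  {"xyz":[1,-6,0],"yaw":0},
  {"xyz":[0,0,0],"yaw":0},
])

```text
time_s: 14.58
ee_pos: [0.4643, -0.0453, 0.0141]
eef_rot: [0.654, 0.757, -0.0, 0.0]
contact_force: [0.5, 0.2, -0.6]
finger_gap: 0.246
gripper_force: 78.2
```

```bash
python3 - <<'E'
from h import *
import pickle
s=ctrl.read_state();print(s["time_s"],s["ee_pos"],s["eef_rot"],s["gripper_force"])
c=cam("top");pickle.dump(c,open("t4.pkl","wb"));a=c["image"][150:300,240:440];b=cam("scene")["image"][100:250,130:330]
cv2.imwrite("pics/p2.png",cv2.resize(np.vstack([a,b])[:,:,::-1],None,fx=2,fy=2,interpolation=cv2.INTER_CUBIC))
E
```

```text
14.575 [ 0.4643493  -0.04527288  0.01410958] [ 6.53638050e-01  7.56807181e-01 -1.92172026e-04  3.91298860e-04] 78.1510591506958
```

View pics/p2.png

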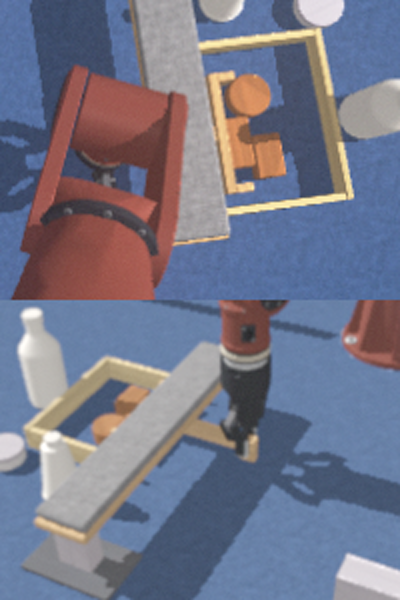

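All three blocks are in the tray: round at (248,95), long at (238,140) and short at (268,155). A quick depth check for long, measured from the back wall.

```bash
python3 - <<'E'
from h import *
import pickle
np.set_printoptions(suppress=True,precision=4)
c=pickle.load(open("t4.pkl","rb"));P=lambda l:[(240+x/2,150+y/2) for x,y in l]
a=.148;R=np.array([[np.cos(a),np.sin(a)],[-np.sin(a),np.cos(a)]])
F=lambda w:w[:,:2]@R.T
print("blocks r,l,s",F(plane(c,P([(248,95),(241,142),(269,155)]),.028)))
print("tray back inner top, blade",F(plane(c,P([(326,115)]),.04)),F(plane(c,P([(222,120),(233,120)]),.045)))
E
```

```text
blocks r,l,s [[ 0.4993 -0.3348]
 [ 0.4358 -0.3137]
 [ 0.4134 -0.3491]]
tray back inner top, blade [[ 0.4571 -0.4333]] [[ 0.4674 -0.2881]
 [ 0.4656 -0.303 ]]
```

Emit:
drive_tool([
  {"xyz":[-0.7,5,0],"yaw":0},
  {"xyz":[-1.5,10,0],"yaw":0},
  {"xyz":[-3,20,0],"yaw":0},
  {"xyz":[-3,20,0],"yaw":0},
  {"xyz":[-3,20,0],"yaw":0},
  {"xyz":[-3,20,0],"yaw":0},
  {"xyz":[-3,20,0],"yaw":0},
  {"xyz":[-3,20,0],"yaw":0},
  {"xyz":[-3,20,0],"yaw":0},
  {"xyz":[-3,20,0],"yaw":0},
  {"xyz":[-3,20,0],"yaw":0},
  {"xyz":[-3,20,0],"yaw":0},
])

```text
time_s: 16.18
ee_pos: [0.4313, 0.1718, 0.0141]
eef_rot: [0.653, 0.757, -0.0, 0.0]
contact_force: [0.3, -0.1, -1.3]
finger_gap: 0.24
gripper_force: 78.2
```

Emit:
drive_tool([
  {"xyz":[0,0,-0.5],"yaw":0},
  {"xyz":[0,0,0],"yaw":0},
])

```text
time_s: 16.42
ee_pos: [0.4321, 0.1711, 0.0139]
eef_rot: [0.653, 0.757, 0.0, 0.0]
contact_force: [-0.3, 3.5, 2.2]
finger_gap: 0.242
gripper_force: 78.6
```

Emit:
drive_tool([
  {"xyz":[0,0,0],"yaw":0},
  {"xyz":[0,0,0],"yaw":0},
  {"xyz":[0,0,0],"yaw":0},
  {"xyz":[0,0,0],"yaw":0},
  {"xyz":[0,0,0],"yaw":0},
  {"xyz":[0,0,0],"yaw":0},
  {"xyz":[0,0,30],"yaw":0},
  {"xyz":[0,0,50],"yaw":0},
  {"xyz":[0,0,50],"yaw":0},
  {"xyz":[-10,50,20],"yaw":0},
  {"xyz":[-10,50,0],"yaw":0},
  {"xyz":[0,0,0],"yaw":0},
], hand=-1)

```text
time_s: 17.92
ee_pos: [0.4114, 0.2732, 0.1643]
eef_rot: [0.652, 0.758, 0.001, 0.0]
contact_force: [-0.5, -0.3, -0.3]
finger_gap: 1.0
gripper_force: 0.0
```

```bash
python3 - <<'E'
from h import *
s=ctrl.read_state();print(s["time_s"],s["ee_pos"],s["contact_force"],s["dq"])
a=cam("top")["image"][120:300,180:440];b=cam("scene")["image"][80:260,100:360]
cv2.imwrite("pics/p3.png",cv2.resize(np.vstack([a,b])[:,:,::-1],None,fx=1.6,fy=1.6,interpolation=cv2.INTER_CUBIC))
E
```

```text
17.925 [0.4113906  0.27316854 0.1642776 ] [-0.49872072 -0.33256447 -0.28521641] [-0.05244256 -0.00027374  0.03342927 -0.04061853  0.00822097 -0.02529927]
```

View pics/p3.png

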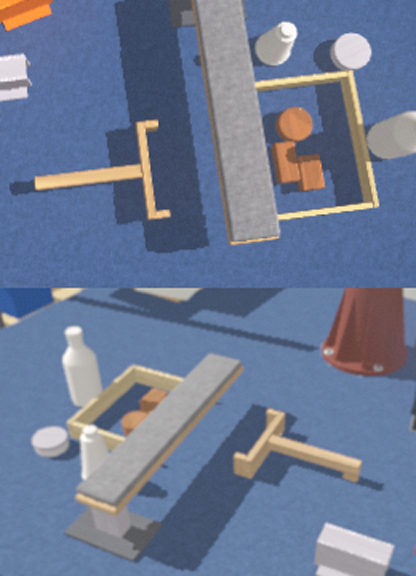

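The three blocks (around (297,150)) sit inside the tray. The rake lies level on the starting side with its head at (147,170), and the bystanders are where they were.

```bash
python3 -c "
from rig import ctrl
print(ctrl.finish_job())"
```

```text
the job is handed in; nothing more can be done
None
```

I handed the job in at about 18 s. The last pictures show all three blocks inside the tray, the rake released and lying level on the starting side, and the bystanders apparently where they were; the judge's result was not shown.

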